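# Push a plaster mould home into the corner of the pouring square

### The arm

A 7-joint arm with a two-finger parallel gripper is mounted at the origin on a cart in front of the work surface, level with it; the furniture and walls round the work are solid. World frame = base frame: x ahead of the robot, y to its left, z up, the work surface at z = 0. Lengths are in m, angles in rad, forces in N, time in s.
With the tool pointing down it reaches from about 0.425 to 0.925 m from the base axis. Payload 6.8 kg.
Tool frame: the origin (TCP) lies midway between the tips of the shut fingers; the grasp point (between the pads) lies 19 mm behind it; z points along the fingers, y is the line along which they close (so a half turn about z gives the same grasp; the last joint's range is limited). The gripper opens to 85 mm and grips with 20 to 120 N. Pads are 22 mm wide; open, the fingers measure 114 mm over their backs; the gripper's body (76 mm by 85 mm) begins 54 mm behind the grasp point. The pads swing forward as they close: fully open they stand 13 mm farther back than shut.
Start: joints at [1.238, 0.477, 0.022, 1.555, -0.011, 1.109, -0.083], TCP at [0.15, -0.658, 0.231] pointing down, gripper open.
Joint ranges: [-2.96, 2.96], [-0.34, 2.1], [-1.41, 1.46], [0.24, 2.44], [-1.37, 4.51], [0.17, 1.92], [-2.96, 2.96]. Speed limits (rad/s): [2.39, 2.39, 3.14, 3.14, 3.14, 3.14, 3.14].

### API

Orientations are given as a rotation vector (axis times angle).
In Python, from bench import get_obs, grab_frame, camera_params, r gives the robot as it stands.
- The arm moves only by the shell command python3 -m jog 'ROWS' [FORCE]. ROWS is JSON, a list of rows, each an object of numbers: "rx", "ry", "rz": the turn, a rotation vector about the world's x, y, z scaled (see below); "x", "y", "z": the shift along the world's x, y, z scaled (see below); "jaw": the opening, from -1 (shut) to 1 (fully open). In form: [{"rx": .., "ry": .., "rz": .., "x": .., "y": .., "z": .., "jaw": ..}, ...]. A call has 1 to 8 rows; each row shifts and turns the commanded pose from where the row before left it; what a row does not reach is not made up. The controller multiplies each number of a shift by 60 mm and each number of a turn by 10 degrees. A row lasts 1/8 s, in which the tool goes at most 62.5 mm and 10.7 degrees, less where a joint would pass 70% of its speed; a pose out of reach is approached as far as the arm can. A call with a number of a shift or a turn outside -1 to 1 is refused whole. A call with a gripper value outside its range is refused whole. The fingers move at their own pace and stop on an object; FORCE is the grip in N (left out, the last holds). Time passes only in rows, so rows that do not move let the fingers close. It gives the time, the measured TCP pose, the force, the opening and the grip force at its end, in the units of the state.
- get_obs(): the state, without advancing time (a new reading comes with each control period).
- grab_frame(name): name is "scene" or "side" or "wrist"; returns the picture (400x640x3 uint8, red, green, blue); there is no depth.
- camera_params(name): a dict with "fx", "fy", "cx", "cy" (pixels), "R" (3x3) and "t" (3): a world point X has camera coordinates R X + t. Camera axes: x right, y down, z forward; pixel columns grow to the right and rows downward; lengths in m; the calibration is good to about 2 mm. A picture is of the moment at which its call begins: read the wrist's pose just before it. camera_params takes no time and is no camera call; for the wrist camera it gives the pose at the moment of the call.
- r.hand_in(): hands the job in; it is judged then, once.
The state is a dict: "clock": time; "joints": joint angles; "qvel": joint speeds; "tau": joint torques, N m; "tcp_pos": TCP position; "orientation": TCP orientation; "contact_force": force on the tool from outside, world axes, zero at the start; "moment": the same for the moment, N m; "grip_width": finger opening in m; "gripper_force": force on a finger pad.
Only numpy, scipy, OpenCV 4.12 (cv2) and the standard library are available. Lean on these libraries where they do the work, as an engineer would, in place of code of your own. Each camera call takes 0.05 s, during which the arm holds its last target. There are 200 camera calls.

### The job

Before slip is poured, the cream plaster mould standing in front of the wooden L-shaped pouring square must be squared up: push it along the table into the inner corner of the square, so that one long side lies flush against the long back rail and the neighbouring short end lies flush against the short end stop. Only push it with the fingers: do not pick it up, lift it or tip it, and leave the cup, the bowl and the clay lump where they stand. Finish with the robot clear of everything.

Things in the scene. Friction and masses are not known exactly. Their poses are not given: they have to be found in the camera images.
- mould: Loose cream plaster mould, one rigid block with cut-off vertical corners and a pouring hole in its top: 85 mm along its x, 68 mm along its y, 57 mm tall, about 0.34 kg. Origin: centre of its underside. Flat long sides 34 mm from the origin (+-y), flat short ends 42.5 mm from it (+-x). It starts a few cm clear of both rails, out of square by up to 0.4 rad, its x roughly along the square's y.
- pouring_square: Pale wooden L with brass corner plate, fixed to the table. Origin: inner corner at table height; +x roughly away from the robot, +y roughly to its left. Back rail: inner face x = 0, 260 mm long from the corner towards -y. End stop: inner face y = 0, 130 mm long towards -x. Rails 26 mm wide, 30 mm high, outside these faces. Mould home: its origin at x = -34, y = -42.5 mm here, its x along this y.
- terra_cup: Loose terracotta cup, 66 mm across, 63 mm tall, origin at the centre of its underside; a bystander, stands beside the work.
- clay_lump: Loose grey lump of dry clay, 62 x 59 x 42 mm, origin at the centre of its underside; a bystander, stands beside the work.
- bisque_bowl: Loose white bowl, 104 mm across, 43 mm tall, origin at the centre of its underside; a bystander, stands beside the work.
Mind the look-alikes: they are no part of the job. Leave any blue, red or yellow look-alike of the mould alone.

How it is judged:
By the outcome, as a careful person would: the job done as asked, in the order asked, and still so for the second after the job is handed in, with the robot touching nothing.
It also fails if it takes over 64 s, if anything falls off the work surface, if the arm or the gripper's body presses on something with over 40 N, if the wrist force passes 120 N, or if a joint passes its speed limit or range.

## Working session

There is one attempt and no reset: what is moved stays moved. The work goes in short steps, Python scripts to look and compute and a shell command to move; the robot and the scene stay as the last step left them, time stands still between calls to the robot, and variables do not carry over. Pictures are saved under pics/ and viewed, at most 13 in all, crops included, and the job is handed in when it is done.

```bash
mkdir -p pics; cat > h.py <<'E'
import numpy as np,cv2
from bench import get_obs,grab_frame,camera_params,r
def save(n,f,crop=None,s=1):
    im=grab_frame(n)[:,:,::-1].copy()
    if crop: a,b,c,d=crop; im=im[b:d,a:c]
    if s!=1: im=cv2.resize(im,None,fx=s,fy=s,interpolation=cv2.INTER_CUBIC)
    cv2.imwrite('pics/'+f,im)
def ray(n,uv,z,P=None):
    P=P or camera_params(n); R=np.array(P['R']);t=np.array(P['t'])
    d=R.T@np.array([(uv[0]-P['cx'])/P['fx'],(uv[1]-P['cy'])/P['fy'],1]); c=-R.T@t
    return (c+d*(z-c[2])/d[2])[:2]
E
python3 - <<'E'
from h import *
save('scene','s0.png');save('side','d0.png')
for n in('scene','side'):
    P=camera_params(n);print(n,-np.array(P['R']).T@np.array(P['t']),P['fx'])
o=get_obs();print(o['tcp_pos'],o['orientation'],o['clock'])
E
```

```text
scene [-0.06585234  0.35662024  0.6739186 ] 435.9893054580206
side [0.07328048 0.70731695 0.58088827] 404.65602665006577
[ 0.15035644 -0.65749148  0.23039995] [-3.12011809e+00 -3.52287846e-01  4.91028808e-04] 0.1
```

View pics/s0.png

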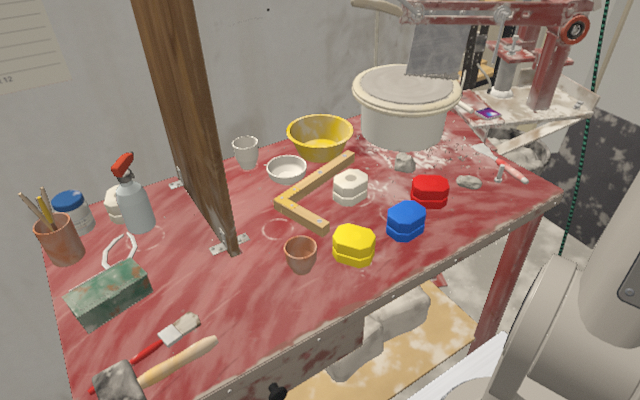

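View pics/d0.png

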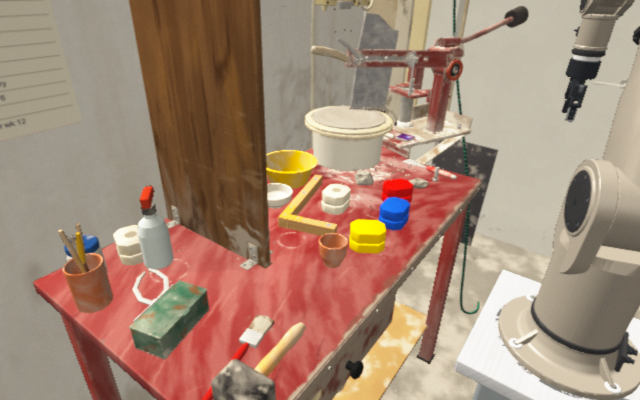

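The cream mould candidates are at scene (350,187), in front of the L, and a cream one at about (113,203), behind the spray bottle. The yellow (354,245), blue (406,221) and red (430,191) blocks are look-alikes. The block at (350,187) fits: it is cream and stands inside the L. I'll confirm it in an enlarged crop.

```bash
python3 - <<'E'
from h import *
save('scene','s1.png',(225,140,465,285),3.3333)
E
```

```text
(no output)
```

View pics/s1.png

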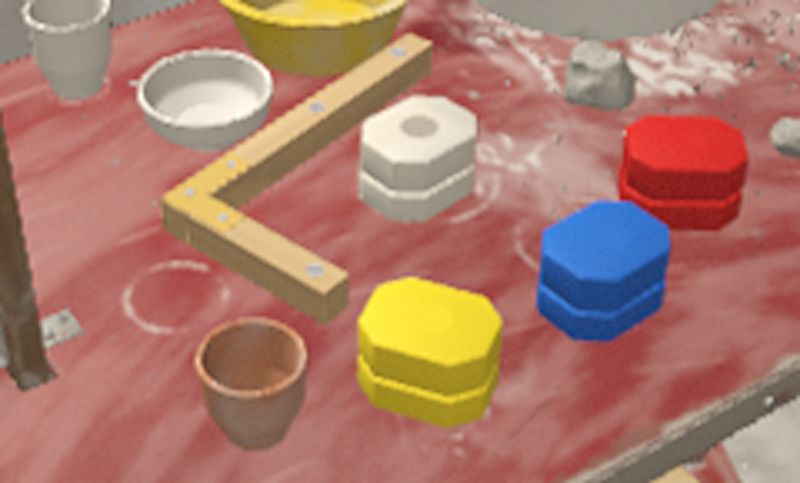

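```bash
cat > fit.py <<'E'
from h import *
from scipy.optimize import least_squares
def fit(model,pts):
    f=lambda p:((np.array([[np.cos(p[2]),-np.sin(p[2])],[np.sin(p[2]),np.cos(p[2])]])@model.T).T+p[:2]-pts).ravel()
    s=least_squares(f,[.6,0,0]);return s.x,np.abs(s.fun).max()
E
python3 - <<'E'
from fit import *
c=lambda u,v:(225+u/3.3333,140+v/3.3333)
L=np.array([[26,26],[26,-260],[0,-260],[-130,26],[-130,0]])/1e3
px=[(163,205),(412,35),(432,48),(325,292),(348,276)]
print(fit(L,np.array([ray('scene',c(*p),.03) for p in px])))
m=[(361,142),(372,113),(402,98),(446,97),(477,112),(474,143),(432,163),(388,160)]
q=np.array([ray('scene',c(*p),.057) for p in m]);print(q.round(3),q.mean(0))
print(cv2.minAreaRect((q*1000).astype(np.float32)))
for n,p,z in [('cup',(251,362),.063),('bowl',(206,88),.043),('clay',(600,75),.02),('yel',(430,315),.057),('blu',(605,240),.057),('red',(685,148),.057)]: print(n,ray('scene',c(*p),z).round(3))
E
```

```text
(array([ 0.6559078 , -0.00634749,  0.27958972]), np.float64(0.005314890035449049))
[[ 0.622 -0.112]
 [ 0.647 -0.139]
 [ 0.651 -0.168]
 [ 0.633 -0.196]
 [ 0.605 -0.203]
 [ 0.576 -0.178]
 [ 0.574 -0.139]
 [ 0.594 -0.116]] [ 0.61284547 -0.15619301]
((612.8355712890625, -156.64569091796875), (79.87965393066406, 81.89917755126953), 49.08673095703125)
cup [0.472 0.069]
bowl [ 0.762 -0.063]
clay [ 0.631 -0.349]
yel [ 0.45  -0.047]
blu [ 0.444 -0.184]
red [ 0.488 -0.297]
```

```bash
python3 -m jog '[{"x":0.3,"y":0.5,"z":0.6,"jaw":-0.2},{"x":0.6,"y":0.7,"z":0.3},{"x":0.6,"y":0.8,"rz":0.31},{"x":0.6,"y":0.8},{"x":0.6,"y":0.8},{"x":0.6,"y":0.8},{"x":0.6,"y":0.8},{"x":0.6,"y":0.8}]' 40; python3 -m jog '[{"x":0.6,"y":0.8},{"x":0.6,"y":0.8},{"x":0.6,"y":0.8},{},{},{}]'
python3 - <<'E'
from h import *
o=get_obs();print(o['tcp_pos'],o['orientation'])
save('wrist','w0.png')
P=camera_params('wrist');print(-np.array(P['R']).T@np.array(P['t']),P)
E
```

```text
[ 0.15035247 -0.65758117  0.23053496] [-3.12037928e+00 -3.52212464e-01  4.08739308e-04]
[ 0.22440658 -0.6397143   0.37264473] {'fx': 285.2967345564518, 'fy': 285.2967345564518, 'cx': 316.89056214296653, 'cy': 202.20431743119306, 'R': array([[ 0.22194663, -0.97505758, -0.0015521 ],
       [-0.93026474, -0.21222709,  0.29927776],
       [-0.29214244, -0.06497983, -0.95416477]]), 't': array([-0.67298618, -0.03853146,  0.37955464])}validation failed for argument at $[0]...
validation failed for argument at $[0]...
```

View pics/w0.png

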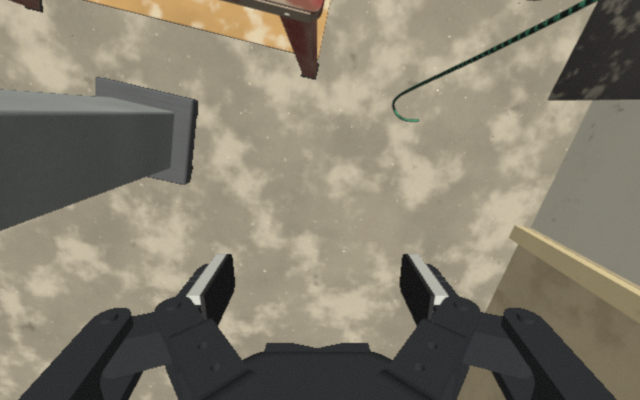

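The wrist picture shows only floor, because the arm didn't move: both calls were refused. Each row seems to need every key.

```bash
python3 -m jog '[{"rx":0,"ry":0,"rz":0,"x":0.3,"y":0.5,"z":0.6,"jaw":-0.2},{"rx":0,"ry":0,"rz":0.31,"x":0.6,"y":0.7,"z":0.4,"jaw":-0.2},{"rx":0,"ry":0,"rz":0,"x":0.6,"y":0.8,"z":0,"jaw":-0.2},{"rx":0,"ry":0,"rz":0,"x":0.6,"y":0.8,"z":0,"jaw":-0.2},{"rx":0,"ry":0,"rz":0,"x":0.6,"y":0.8,"z":0,"jaw":-0.2},{"rx":0,"ry":0,"rz":0,"x":0.6,"y":0.8,"z":0,"jaw":-0.2},{"rx":0,"ry":0,"rz":0,"x":0.6,"y":0.8,"z":0,"jaw":-0.2},{"rx":0,"ry":0,"rz":0,"x":0.6,"y":0.8,"z":0,"jaw":-0.2}]' 40; python3 -m jog '[{"rx":0,"ry":0,"rz":0,"x":0.6,"y":0.8,"z":0,"jaw":-0.2},{"rx":0,"ry":0,"rz":0,"x":0.6,"y":0.8,"z":0,"jaw":-0.2},{"rx":0,"ry":0,"rz":0,"x":0.6,"y":0.8,"z":0,"jaw":-0.2},{"rx":0,"ry":0,"rz":0,"x":0,"y":0,"z":0,"jaw":-0.2},{"rx":0,"ry":0,"rz":0,"x":0,"y":0,"z":0,"jaw":-0.2},{"rx":0,"ry":0,"rz":0,"x":0,"y":0,"z":0,"jaw":-0.2}]' 40
python3 - <<'E'
from h import *
o=get_obs();print(o['tcp_pos'],o['orientation'],o['contact_force'])
P=camera_params('wrist');import pickle;pickle.dump(P,open('P1','wb'))
save('wrist','w1.png',s=1.25)
E
```

```text
clock: 1.2
tcp_pos: [0.4213, -0.2963, 0.2914]
orientation: [3.111, 0.436, 0.0]
contact_force: [1.1, -0.7, -0.2]
grip_width: 0.0341
gripper_force: 0.0
clock: 1.95
tcp_pos: [0.5276, -0.1558, 0.2912]
orientation: [3.111, 0.432, -0.001]
contact_force: [-0.3, -1.2, -0.6]
grip_width: 0.034
gripper_force: 0.0
[ 0.52757438 -0.15580292  0.29117566] [ 3.11113661e+00  4.32141012e-01 -1.09150506e-03] [-0.33374626 -1.19492487 -0.6347585 ]
```

View pics/w1.png

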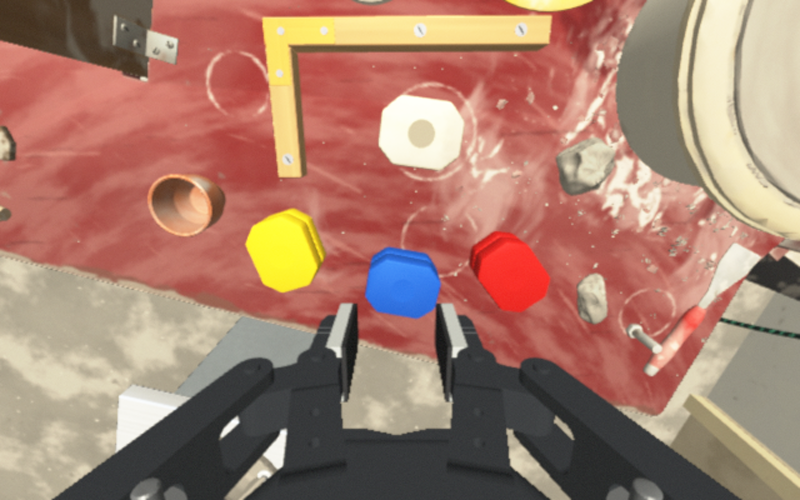

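The wrist view (1.25x) shows the L's inner corner at about (293,46). The cream mould's top is centred at about (421,131), inside the L and slightly turned. The yellow, blue and red look-alikes are nearer the robot. Next I'll fit the poses.

```bash
python3 - <<'E'
from fit import *
import pickle;P=pickle.load(open('P1','rb'))
L=np.array([[26,26],[26,-260],[0,-260],[-130,26],[-130,0],[0,0]])/1e3
px=[(263,17),(550,15),(550,44),(278,178),(305,176),(293,46)]
p,e=fit(L,np.array([ray('wrist',np.array(q)/1.25,.03,P) for q in px]));print('L',p,e)
im=cv2.imread('pics/w1.png');hsv=cv2.cvtColor(im,cv2.COLOR_BGR2HSV)
m=((hsv[:,:,1]<75)&(hsv[:,:,2]>150)).astype(np.uint8);m[:, :370]=0;m[:,475:]=0;m[:85]=0;m[180:]=0
m=cv2.morphologyEx(m,cv2.MORPH_OPEN,np.ones((5,5)))
c=max(cv2.findContours(m,0,1)[0],key=cv2.contourArea)
c=cv2.approxPolyDP(cv2.convexHull(c),4,True)[:,0];print(c.tolist())
q=np.array([ray('wrist',u/1.25,.057,P) for u in c]);print(q.round(4).tolist())
R=np.array([[np.cos(p[2]),-np.sin(p[2])],[np.sin(p[2]),np.cos(p[2])]])
print('in L',((q-p[:2])@R*1e3).round(0).tolist(),cv2.minAreaRect(((q-p[:2])@R*1e3).astype(np.float32)))
E
```

```text
L [ 0.65923474 -0.00798522  0.28274366] 0.0034166715812591897
[[397, 97], [448, 101], [462, 114], [459, 154], [442, 169], [393, 163], [379, 146], [382, 112]]
[[0.6399, -0.1237], [0.6499, -0.1725], [0.6424, -0.1895], [0.6056, -0.1989], [0.5867, -0.1868], [0.5788, -0.1367], [0.591, -0.1186], [0.6228, -0.1132]]
in L [[-51.0, -106.0], [-55.0, -155.0], [-67.0, -170.0], [-105.0, -168.0], [-120.0, -152.0], [-113.0, -101.0], [-96.0, -87.0], [-64.0, -91.0]] ((-84.47537231445312, -129.59246826171875), (81.60710906982422, 64.7102279663086), 83.48096466064453)
```

```bash
python3 -m jog '[{"rx":0,"ry":0,"rz":0.04,"x":0.4,"y":-0.3,"z":-0.6,"jaw":-0.41},{"rx":0,"ry":0,"rz":0,"x":0,"y":0,"z":-1,"jaw":-0.41},{"rx":0,"ry":0,"rz":0,"x":0,"y":0,"z":-1,"jaw":-0.41},{"rx":0,"ry":0,"rz":0,"x":0,"y":0,"z":-1,"jaw":-0.41},{"rx":0,"ry":0,"rz":0,"x":0,"y":0,"z":-0.9,"jaw":-0.41},{"rx":0,"ry":0,"rz":0,"x":0,"y":0,"z":0,"jaw":-0.41},{"rx":0,"ry":0,"rz":0,"x":0,"y":0,"z":0,"jaw":-0.41}]' 40
python3 - <<'E'
from h import *
save('wrist','w2.png')
E
```

```text
clock: 2.88
tcp_pos: [0.5536, -0.1729, 0.0232]
orientation: [3.109, 0.446, 0.003]
contact_force: [-0.1, 0.5, 1.6]
grip_width: 0.0254
gripper_force: 0.0
```

View pics/w2.png

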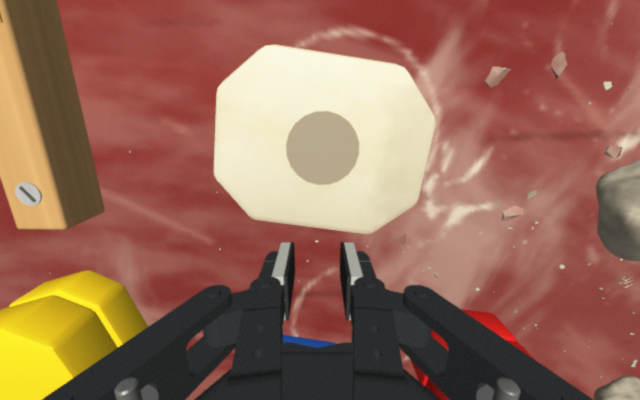

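Both fingers face the middle of the mould's long side, centred at about (318,265), and nothing is in the way. I'll push along the square's +x.

```bash
python3 -m jog '[{"rx":0,"ry":0,"rz":0,"x":0.16,"y":0.0465,"z":-0.14,"jaw":-0.41},{"rx":0,"ry":0,"rz":0,"x":0.16,"y":0.0465,"z":0,"jaw":-0.41},{"rx":0,"ry":0,"rz":0,"x":0.13,"y":0.038,"z":0,"jaw":-0.41},{"rx":0,"ry":0,"rz":0,"x":0.13,"y":0.038,"z":0,"jaw":-0.41},{"rx":0,"ry":0,"rz":0,"x":0.13,"y":0.038,"z":0,"jaw":-0.41},{"rx":0,"ry":0,"rz":0,"x":0.13,"y":0.038,"z":0,"jaw":-0.41},{"rx":0,"ry":0,"rz":0,"x":0.13,"y":0.038,"z":0,"jaw":-0.41},{"rx":0,"ry":0,"rz":0,"x":0,"y":0,"z":0,"jaw":-0.41}]' 40
python3 - <<'E'
from h import *
save('wrist','w3.png')
E
```

```text
clock: 3.92
tcp_pos: [0.6119, -0.1543, 0.0129]
orientation: [-3.109, -0.449, -0.003]
contact_force: [-0.0, -1.1, 1.0]
grip_width: 0.0253
gripper_force: 0.0
```

View pics/w3.png

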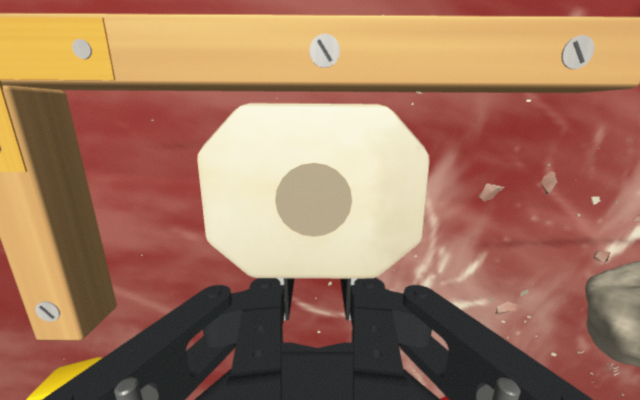

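The mould is now square to the rail, with a gap of about 7 mm; its far edge is at row ~104 and the rail at ~88. I'll go around to its -y end.

```bash
python3 -m jog '[{"rx":0,"ry":0,"rz":0,"x":-0.4,"y":-0.116,"z":0,"jaw":-1},{"rx":0,"ry":0,"rz":0,"x":0,"y":0,"z":0,"jaw":-1},{"rx":0,"ry":0,"rz":0,"x":0.17,"y":-0.584,"z":0,"jaw":-1},{"rx":0,"ry":0,"rz":0,"x":0.17,"y":-0.584,"z":0,"jaw":-1},{"rx":0,"ry":0,"rz":0,"x":0,"y":0,"z":0,"jaw":-1},{"rx":0,"ry":0,"rz":0,"x":0.56,"y":0.163,"z":0,"jaw":-1},{"rx":0,"ry":0,"rz":0,"x":0.56,"y":0.163,"z":0,"jaw":-1},{"rx":0,"ry":0,"rz":0,"x":0,"y":0,"z":0,"jaw":-1}]' 40
python3 -m jog '[{"rx":0,"ry":0,"rz":0,"x":0,"y":0,"z":0,"jaw":-1}]'
python3 - <<'E'
from h import *
save('wrist','w4.png')
E
```

```text
clock: 4.97
tcp_pos: [0.6779, -0.2081, 0.0132]
orientation: [-3.107, -0.454, -0.007]
contact_force: [-0.9, 1.3, 0.2]
grip_width: 0.0002
gripper_force: 0.0
clock: 5.1
tcp_pos: [0.6739, -0.2116, 0.0125]
orientation: [-3.109, -0.449, 0.001]
contact_force: [-0.7, 0.3, 0.0]
grip_width: -0.0001
gripper_force: 0.0
```

View pics/w4.png

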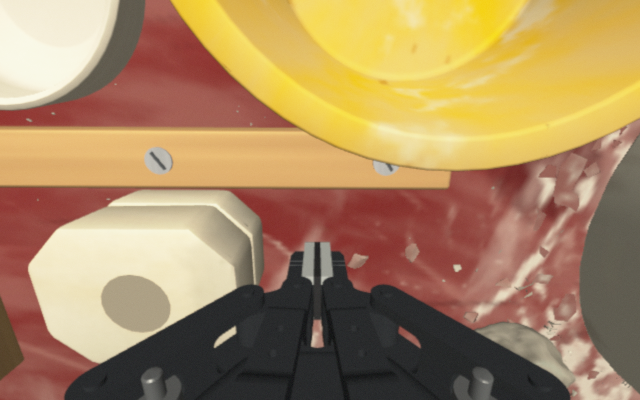

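```bash
python3 -m jog '[{"rx":0,"ry":0,"rz":0,"x":-0.051,"y":0.176,"z":0,"jaw":-1},{"rx":0,"ry":0,"rz":0,"x":-0.051,"y":0.176,"z":0,"jaw":-1},{"rx":0,"ry":0,"rz":0,"x":-0.051,"y":0.176,"z":0,"jaw":-1},{"rx":0,"ry":0,"rz":0,"x":-0.051,"y":0.176,"z":0,"jaw":-1},{"rx":0,"ry":0,"rz":0,"x":-0.051,"y":0.176,"z":0,"jaw":-1},{"rx":0,"ry":0,"rz":0,"x":-0.051,"y":0.176,"z":0,"jaw":-1},{"rx":0,"ry":0,"rz":0,"x":-0.051,"y":0.176,"z":0,"jaw":-1},{"rx":0,"ry":0,"rz":0,"x":0,"y":0,"z":0,"jaw":-1}]' 40
python3 -m jog '[{"rx":0,"ry":0,"rz":0,"x":-0.028,"y":0.096,"z":0,"jaw":-1},{"rx":0,"ry":0,"rz":0,"x":-0.023,"y":0.08,"z":0,"jaw":-1},{"rx":0,"ry":0,"rz":0,"x":0,"y":0,"z":0,"jaw":-1}]'
python3 - <<'E'
from h import *
save('wrist','w5.png')
E
```

```text
clock: 6.15
tcp_pos: [0.6528, -0.1364, 0.0132]
orientation: [-3.108, -0.45, -0.0]
contact_force: [-0.8, 0.2, 6.4]
grip_width: -0.0
gripper_force: 2.7
clock: 6.52
tcp_pos: [0.6501, -0.1278, 0.0132]
orientation: [3.109, 0.448, 0.001]
contact_force: [0.8, -3.0, 6.4]
grip_width: 0.0001
gripper_force: 3.4
```

View pics/w5.png

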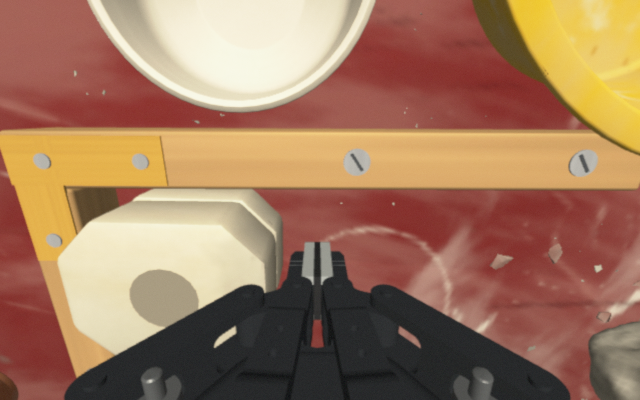

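```bash
python3 -m jog '[{"rx":0,"ry":0,"rz":0,"x":-0.014,"y":0.048,"z":0,"jaw":-1},{"rx":0,"ry":0,"rz":0,"x":-0.014,"y":0.048,"z":0,"jaw":-1},{"rx":0,"ry":0,"rz":0,"x":-0.014,"y":0.048,"z":0,"jaw":-1},{"rx":0,"ry":0,"rz":0,"x":-0.009,"y":0.032,"z":0,"jaw":-1},{"rx":0,"ry":0,"rz":0,"x":0,"y":0,"z":0,"jaw":-1}]'
python3 -m jog '[{"rx":0,"ry":0,"rz":0,"x":-0.009,"y":0.032,"z":0,"jaw":-1},{"rx":0,"ry":0,"rz":0,"x":0,"y":0,"z":0,"jaw":-1}]'
python3 - <<'E'
from h import *
P=camera_params('wrist');import pickle;pickle.dump(P,open('P6','wb'))
save('wrist','w6.png',s=1.25)
E
```

```text
clock: 7.2
tcp_pos: [0.6476, -0.12, 0.0135]
orientation: [3.107, 0.444, 0.002]
contact_force: [2.4, -8.3, 5.4]
grip_width: 0.0002
gripper_force: 4.1
clock: 7.45
tcp_pos: [0.6473, -0.1198, 0.0137]
orientation: [3.106, 0.442, 0.003]
contact_force: [3.1, -11.4, 6.1]
grip_width: -0.0
gripper_force: 5.2
```

View pics/w6.png

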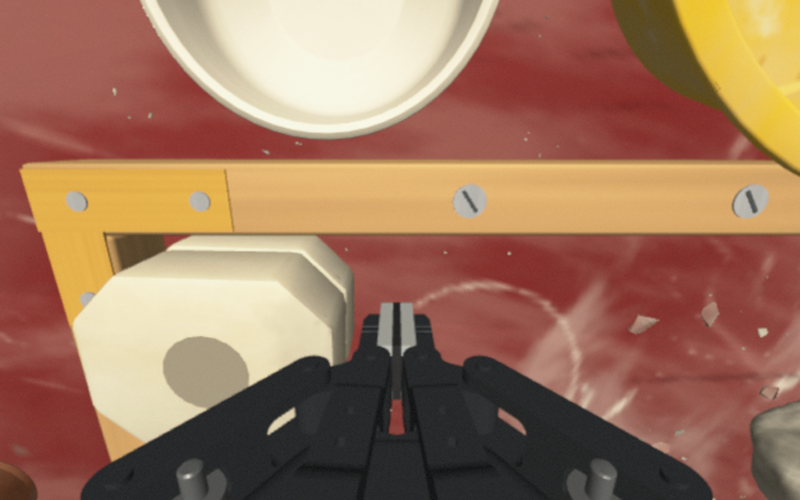

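The mould has reached the end stop: the reaction is about 11 N and the tool has stalled, and only a small gap to the back rail remains. I'll go back around to the long side.

```bash
python3 -m jog '[{"rx":0,"ry":0,"rz":0,"x":0.07,"y":-0.24,"z":0,"jaw":-1},{"rx":0,"ry":0,"rz":0,"x":0,"y":0,"z":0,"jaw":-1},{"rx":0,"ry":0,"rz":0,"x":-0.56,"y":-0.163,"z":0,"jaw":-1},{"rx":0,"ry":0,"rz":0,"x":-0.56,"y":-0.163,"z":0,"jaw":-1},{"rx":0,"ry":0,"rz":0,"x":0,"y":0,"z":0,"jaw":-1},{"rx":0,"ry":0,"rz":0,"x":-0.172,"y":0.592,"z":0,"jaw":-0.41},{"rx":0,"ry":0,"rz":0,"x":-0.172,"y":0.592,"z":0,"jaw":-0.41},{"rx":0,"ry":0,"rz":0,"x":0,"y":0,"z":0,"jaw":-0.41}]' 40
python3 -m jog '[{"rx":0,"ry":0,"rz":0,"x":0,"y":0,"z":0,"jaw":-0.41},{"rx":0,"ry":0,"rz":0,"x":0,"y":0,"z":0,"jaw":-0.41}]'
```

```text
clock: 8.5
tcp_pos: [0.5624, -0.0729, 0.0128]
orientation: [-3.105, -0.458, 0.0]
contact_force: [0.0, 0.4, 0.1]
grip_width: 0.0248
gripper_force: 0.0
clock: 8.75
tcp_pos: [0.563, -0.0794, 0.0128]
orientation: [3.11, 0.445, 0.0]
contact_force: [0.2, -0.3, -0.1]
grip_width: 0.0252
gripper_force: 0.0
```

```bash
python3 -m jog '[{"rx":0,"ry":0,"rz":0,"x":0.16,"y":0.0465,"z":0,"jaw":-0.41},{"rx":0,"ry":0,"rz":0,"x":0.16,"y":0.0465,"z":0,"jaw":-0.41},{"rx":0,"ry":0,"rz":0,"x":0.048,"y":0.014,"z":0,"jaw":-0.41},{"rx":0,"ry":0,"rz":0,"x":0.048,"y":0.014,"z":0,"jaw":-0.41},{"rx":0,"ry":0,"rz":0,"x":0.048,"y":0.014,"z":0,"jaw":-0.41},{"rx":0,"ry":0,"rz":0,"x":0.048,"y":0.014,"z":0,"jaw":-0.41},{"rx":0,"ry":0,"rz":0,"x":0,"y":0,"z":0,"jaw":-0.41}]' 40
python3 -m jog '[{"rx":0,"ry":0,"rz":0,"x":0.032,"y":0.009,"z":0,"jaw":-0.41},{"rx":0,"ry":0,"rz":0,"x":0,"y":0,"z":0,"jaw":-0.41}]'
```

```text
clock: 9.62
tcp_pos: [0.5929, -0.0698, 0.0128]
orientation: [3.109, 0.447, -0.001]
contact_force: [-2.7, -0.6, 0.8]
grip_width: 0.0251
gripper_force: 0.0
clock: 9.88
tcp_pos: [0.5949, -0.0692, 0.0128]
orientation: [3.109, 0.447, -0.001]
contact_force: [-4.5, -1.3, 2.0]
grip_width: 0.0252
gripper_force: 0.0
```

```bash
python3 -m jog '[{"rx":0,"ry":0,"rz":0,"x":0.032,"y":0.009,"z":0,"jaw":-0.41},{"rx":0,"ry":0,"rz":0,"x":0,"y":0,"z":0,"jaw":-0.41}]'
python3 -m jog '[{"rx":0,"ry":0,"rz":0,"x":0.032,"y":0.009,"z":0,"jaw":-0.41},{"rx":0,"ry":0,"rz":0,"x":0,"y":0,"z":0,"jaw":-0.41},{"rx":0,"ry":0,"rz":0,"x":0,"y":0,"z":0,"jaw":-0.41}]'
```

```text
clock: 10.12
tcp_pos: [0.595, -0.0692, 0.0125]
orientation: [3.109, 0.447, -0.007]
contact_force: [-7.8, -3.3, 5.0]
grip_width: 0.0249
gripper_force: 0.0
clock: 10.5
tcp_pos: [0.5949, -0.0692, 0.0123]
orientation: [3.109, 0.446, -0.013]
contact_force: [-13.5, -3.0, 9.4]
grip_width: 0.0252
gripper_force: 0.0
```

It's flush on the back rail: the tool stalled at x_L = -78.8 mm, and 13.5 N is felt. I'll re-seat the end stop side.

```bash
python3 -m jog '[{"rx":0,"ry":0,"rz":0,"x":-0.48,"y":-0.14,"z":0,"jaw":-1},{"rx":0,"ry":0,"rz":0,"x":0,"y":0,"z":0,"jaw":-1},{"rx":0,"ry":0,"rz":0,"x":0.19,"y":-0.656,"z":0,"jaw":-1},{"rx":0,"ry":0,"rz":0,"x":0.19,"y":-0.656,"z":0,"jaw":-1},{"rx":0,"ry":0,"rz":0,"x":0,"y":0,"z":0,"jaw":-1},{"rx":0,"ry":0,"rz":0,"x":0.536,"y":0.156,"z":0,"jaw":-1},{"rx":0,"ry":0,"rz":0,"x":0.536,"y":0.156,"z":0,"jaw":-1},{"rx":0,"ry":0,"rz":0,"x":0,"y":0,"z":0,"jaw":-1}]' 40
python3 -m jog '[{"rx":0,"ry":0,"rz":0,"x":0,"y":0,"z":0,"jaw":-1},{"rx":0,"ry":0,"rz":0,"x":-0.037,"y":0.128,"z":0,"jaw":-1},{"rx":0,"ry":0,"rz":0,"x":-0.019,"y":0.064,"z":0,"jaw":-1},{"rx":0,"ry":0,"rz":0,"x":-0.014,"y":0.048,"z":0,"jaw":-1},{"rx":0,"ry":0,"rz":0,"x":0,"y":0,"z":0,"jaw":-1}]'
```

```text
clock: 11.5
tcp_pos: [0.6611, -0.1325, 0.0134]
orientation: [-3.107, -0.453, -0.008]
contact_force: [0.2, 0.3, 0.2]
grip_width: -0.0002
gripper_force: 0.0
clock: 12.12
tcp_pos: [0.653, -0.1216, 0.013]
orientation: [-3.109, -0.448, -0.0]
contact_force: [0.6, -0.8, -0.1]
grip_width: -0.0002
gripper_force: 0.0
```

```bash
J='python3 -m jog'; $J '[{"rx":0,"ry":0,"rz":0,"x":-0.009,"y":0.032,"z":0,"jaw":-1},{"rx":0,"ry":0,"rz":0,"x":-0.005,"y":0.016,"z":0,"jaw":-1},{"rx":0,"ry":0,"rz":0,"x":0,"y":0,"z":0,"jaw":-1}]'
$J '[{"rx":0,"ry":0,"rz":0,"x":-0.007,"y":0.024,"z":0,"jaw":-1},{"rx":0,"ry":0,"rz":0,"x":0,"y":0,"z":0,"jaw":-1}]'
$J '[{"rx":0,"ry":0,"rz":0,"x":-0.007,"y":0.024,"z":0,"jaw":-1},{"rx":0,"ry":0,"rz":0,"x":0,"y":0,"z":0,"jaw":-1}]'
```

```text
clock: 12.5
tcp_pos: [0.6526, -0.1199, 0.0132]
orientation: [3.109, 0.446, 0.001]
contact_force: [0.6, -3.4, 0.7]
grip_width: -0.0003
gripper_force: 1.3
clock: 12.75
tcp_pos: [0.6524, -0.1196, 0.0134]
orientation: [3.108, 0.445, 0.001]
contact_force: [0.7, -5.6, 2.8]
grip_width: 0.0001
gripper_force: 2.4
clock: 13.0
tcp_pos: [0.6522, -0.1194, 0.0137]
orientation: [3.107, 0.444, 0.002]
contact_force: [1.5, -8.1, 2.7]
grip_width: 0.0003
gripper_force: 3.4
```

```bash
J='python3 -m jog'; 
$J '[{"rx":0,"ry":0,"rz":0,"x":-0.014,"y":0.048,"z":0,"jaw":-1},{"rx":0,"ry":0,"rz":0,"x":0,"y":0,"z":0,"jaw":-1},{"rx":0,"ry":0,"rz":0,"x":0,"y":0,"z":0,"jaw":-1}]'
$J '[{"rx":0,"ry":0,"rz":0,"x":0.1,"y":-0.34,"z":0,"jaw":-1},{"rx":0,"ry":0,"rz":0,"x":-0.48,"y":-0.14,"z":0.5,"jaw":-1},{"rx":0,"ry":0,"rz":0,"x":-0.6,"y":0.2,"z":0.7,"jaw":-1},{"rx":0,"ry":0,"rz":0,"x":-0.4,"y":0.5,"z":0.7,"jaw":-1},{"rx":0,"ry":0,"rz":0,"x":0,"y":0.3,"z":0.7,"jaw":-1},{"rx":0,"ry":0,"rz":0,"x":0,"y":0,"z":0,"jaw":-1},{"rx":0,"ry":0,"rz":0,"x":0,"y":0,"z":0,"jaw":-1}]'
python3 - <<'E'
from h import *
P=camera_params('wrist');import pickle;pickle.dump(P,open('P7','wb'))
im=grab_frame('wrist')[:,:,::-1];cv2.imwrite('w7full.png',im)
p=np.array([.6592-.034*.9603+.0425*.279,-.008-.034*.279-.0425*.9603,.03])
c=P['R']@p+P['t'];u=int(P['fx']*c[0]/c[2]+P['cx']);v=int(P['fy']*c[1]/c[2]+P['cy']);print(u,v)
x0,y0=max(0,u-120),max(0,v-95);print(x0,y0)
cv2.imwrite('pics/w7.png',cv2.resize(im[y0:y0+180,x0:x0+240],None,fx=3.3333,fy=3.3333,interpolation=cv2.INTER_CUBIC))
E
```

```text
clock: 13.38
tcp_pos: [0.6518, -0.119, 0.0143]
orientation: [3.104, 0.441, 0.003]
contact_force: [0.6, -12.0, 6.0]
grip_width: -0.0002
gripper_force: 5.5
clock: 14.25
tcp_pos: [0.5675, -0.0824, 0.1682]
orientation: [-3.109, -0.447, 0.002]
contact_force: [-0.6, -0.4, -0.9]
grip_width: 0.0004
gripper_force: 0.0
315 114
195 19
```

View pics/w7.png

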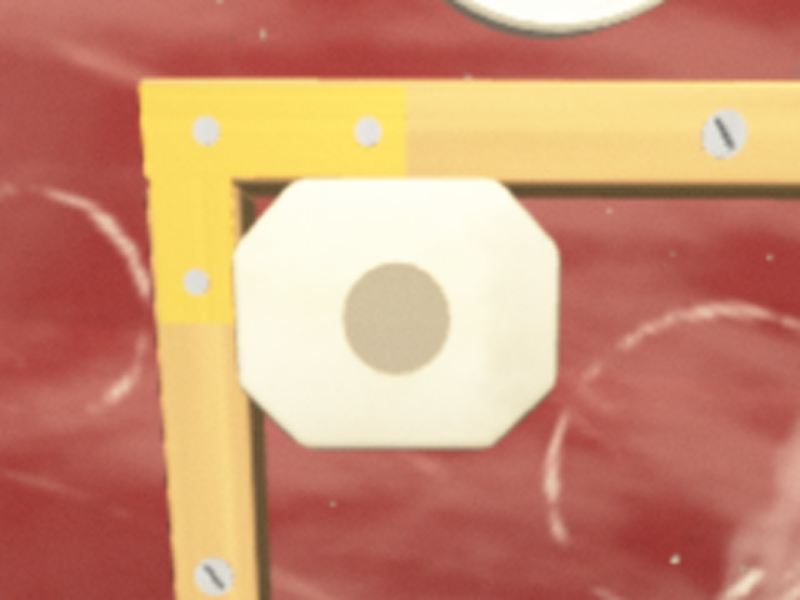

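```bash
python3 - <<'E'
from h import *
import pickle;P=pickle.load(open('P7','rb'))
g=cv2.imread('w7full.png')
hsv=cv2.cvtColor(g,cv2.COLOR_BGR2HSV).astype(int);B=g[:,:,0].astype(int)
c=lambda u,v:(195+u/3.3333,19+v/3.3333)
def col(u0,u1,v0,v1,thr,ch,ax): # subpixel crossing in crop box
    o=[]
    x0,y0=c(u0,v0);x1,y1=c(u1,v1);A=ch[int(y0):int(y1),int(x0):int(x1)].astype(float)
    if ax==1:A=A.T
    for i in range(A.shape[1]):
        s=A[:,i]-thr;k=np.where(s[:-1]*s[1:]<0)[0]
        if len(k): k=k[0];f=k+s[k]/(s[k]-s[k+1]);o.append((int(x0)+i,int(y0)+f) if ax==0 else (int(x0)+f,int(y0)+i))
    return np.array(o,float)
def line(p,z,n):
    q=np.array([ray('wrist',a,z,P) for a in p],np.float32)
    d=cv2.fitLine(q,cv2.DIST_HUBER,0,.001,.001).ravel();a=np.arctan2(d[1],d[0])%np.pi
    print(n,len(p),'ang',round(float(a),4),'pt',d[2:].round(4));return d
S=g[:,:,0]
G=g[:,:,1]
r_=line(col(520,790,140,220,120,G,0),.03,'rail')
mn=line(col(318,482,420,480,140,S,0),.057,'mould near')
mr=line(col(530,590,262,372,140,S,1),.057,'mould right')
st=line(col(235,280,440,590,120,G,1),.03,'stop')
def dist(a,b): n=np.array([-a[1],a[0]]);return abs(n@(b[2:]-a[2:]))*1e3
print(dist(r_,mn),dist(st,mr))
E
```

```text
rail 79 ang 1.8521 pt [ 0.6893 -0.1087]
mould near 49 ang 1.8577 pt [ 0.6083 -0.0706]
mould right 32 ang 0.3022 pt [ 0.654  -0.0953]
stop 44 ang 0.2827 pt [ 0.5773 -0.0304]
67.26113 83.618774
```

The mould sits flush on both sides, with far and left gaps of about 0. I'll do one last gentle two-finger press onto the rail, then retreat.

```bash
J='python3 -m jog'; 
$J '[{"rx":0,"ry":0,"rz":0,"x":-0.02,"y":0.06,"z":-0.9,"jaw":-0.41},{"rx":0,"ry":0,"rz":0,"x":0,"y":0,"z":-0.9,"jaw":-0.41},{"rx":0,"ry":0,"rz":0,"x":0,"y":0,"z":-0.75,"jaw":-0.41},{"rx":0,"ry":0,"rz":0,"x":0,"y":0,"z":0,"jaw":-0.41},{"rx":0,"ry":0,"rz":0,"x":0.24,"y":0.07,"z":0,"jaw":-0.41},{"rx":0,"ry":0,"rz":0,"x":0.12,"y":0.035,"z":0,"jaw":-0.41},{"rx":0,"ry":0,"rz":0,"x":0.064,"y":0.019,"z":0,"jaw":-0.41},{"rx":0,"ry":0,"rz":0,"x":0,"y":0,"z":0,"jaw":-0.41}]' 40
$J '[{"rx":0,"ry":0,"rz":0,"x":0.032,"y":0.009,"z":0,"jaw":-0.41},{"rx":0,"ry":0,"rz":0,"x":0,"y":0,"z":0,"jaw":-0.41},{"rx":0,"ry":0,"rz":0,"x":0,"y":0,"z":0,"jaw":-0.41}]'
```

```text
clock: 15.3
tcp_pos: [0.5929, -0.0709, 0.0168]
orientation: [3.109, 0.448, 0.002]
contact_force: [-0.2, 0.7, -0.4]
grip_width: 0.0249
gripper_force: 0.0
clock: 15.68
tcp_pos: [0.5938, -0.0706, 0.0159]
orientation: [3.11, 0.447, -0.0]
contact_force: [-0.6, 0.2, 0.5]
grip_width: 0.0251
gripper_force: 0.0
```

```bash
J='python3 -m jog'; 
$J '[{"rx":0,"ry":0,"rz":0,"x":0.032,"y":0.009,"z":0,"jaw":-0.41},{"rx":0,"ry":0,"rz":0,"x":0.016,"y":0.005,"z":0,"jaw":-0.41},{"rx":0,"ry":0,"rz":0,"x":0,"y":0,"z":0,"jaw":-0.41}]'
$J '[{"rx":0,"ry":0,"rz":0,"x":0.024,"y":0.007,"z":0,"jaw":-0.41},{"rx":0,"ry":0,"rz":0,"x":0,"y":0,"z":0,"jaw":-0.41}]'
```

```text
clock: 16.05
tcp_pos: [0.5962, -0.07, 0.0158]
orientation: [3.109, 0.447, -0.002]
contact_force: [-4.0, -0.5, 3.8]
grip_width: 0.0253
gripper_force: 0.0
clock: 16.3
tcp_pos: [0.5963, -0.07, 0.0156]
orientation: [3.109, 0.447, -0.006]
contact_force: [-6.9, -1.5, 5.5]
grip_width: 0.0255
gripper_force: 0.0
```

```bash
J='python3 -m jog'; 
$J '[{"rx":0,"ry":0,"rz":0,"x":0.032,"y":0.009,"z":0,"jaw":-0.41},{"rx":0,"ry":0,"rz":0,"x":0,"y":0,"z":0,"jaw":-0.41},{"rx":0,"ry":0,"rz":0,"x":0,"y":0,"z":0,"jaw":-0.41}]'
$J '[{"rx":0,"ry":0,"rz":0,"x":-0.24,"y":-0.07,"z":0,"jaw":-0.41},{"rx":0,"ry":0,"rz":0,"x":-0.24,"y":-0.2,"z":0.8,"jaw":-0.41},{"rx":0,"ry":0,"rz":0,"x":0,"y":0,"z":0.9,"jaw":-1},{"rx":0,"ry":0,"rz":0,"x":0,"y":0,"z":0.9,"jaw":-1},{"rx":0,"ry":0,"rz":0,"x":0,"y":0,"z":0,"jaw":-1},{"rx":0,"ry":0,"rz":0,"x":0,"y":0,"z":0,"jaw":-1}]'
python3 - <<'E'
from h import *
P=camera_params('wrist');import pickle;pickle.dump(P,open('P8','wb'))
im=grab_frame('wrist')[:,:,::-1];cv2.imwrite('w8full.png',im)
p=np.array([.6592-.034*.9603+.0425*.279,-.008-.034*.279-.0425*.9603,.03])
c=P['R']@p+P['t'];u=int(P['fx']*c[0]/c[2]+P['cx']);v=int(P['fy']*c[1]/c[2]+P['cy'])
x0,y0=max(0,u-80),max(0,v-60);print(x0,y0)
cv2.imwrite('pics/w8.png',cv2.resize(im[y0:y0+120,x0:x0+160],None,fx=5,fy=5,interpolation=cv2.INTER_CUBIC))
E
```

```text
clock: 16.68
tcp_pos: [0.5963, -0.0703, 0.015]
orientation: [3.109, 0.445, -0.012]
contact_force: [-11.5, -3.0, 8.0]
grip_width: 0.0256
gripper_force: 0.0
clock: 17.42
tcp_pos: [0.5712, -0.0849, 0.1716]
orientation: [3.109, 0.448, 0.001]
contact_force: [0.2, 1.1, -0.9]
grip_width: -0.0003
gripper_force: 0.0
231 57
```

View pics/w8.png

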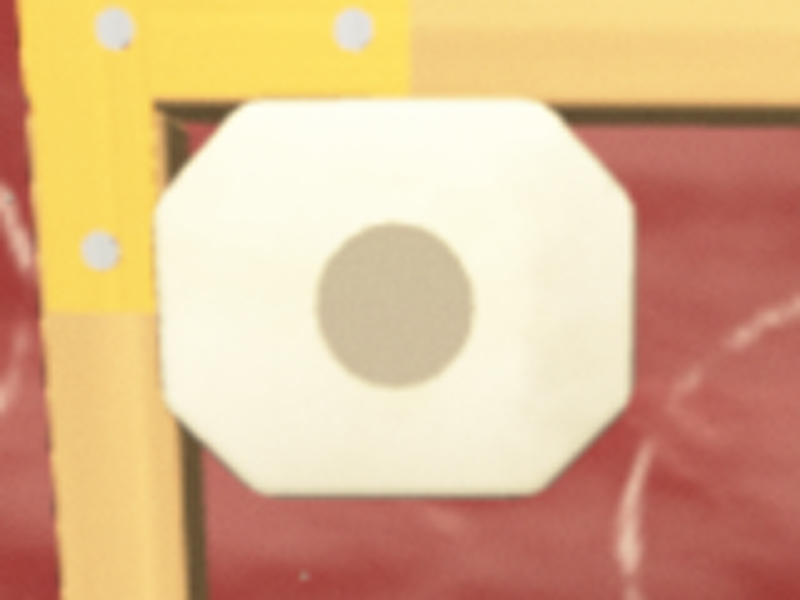

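```bash
python3 - <<'E'
from h import *
import pickle;P=pickle.load(open('P8','rb'))
g=cv2.imread('w8full.png')
def edge(u0,u1,v0,v1,ax,ch,z,n):
    x0,y0,x1,y1=[int(k) for k in (231+u0/5,57+v0/5,231+u1/5,57+v1/5)]
    A=cv2.GaussianBlur(g,(3,3),0)[y0:y1,x0:x1,ch].astype(float)
    if ax:A=A.T
    D=np.abs(np.diff(A,axis=0));o=[]
    for i in range(D.shape[1]):
        k=D[:,i].argmax();w=D[max(0,k-2):k+3,i];f=max(0,k-2)+(w*np.arange(len(w))).sum()/w.sum()+.5
        o.append((x0+i,y0+f) if not ax else (x0+f,y0+i))
    q=np.array([ray('wrist',a,z,P) for a in o],np.float32)
    d=cv2.fitLine(q,cv2.DIST_HUBER,0,.001,.001).ravel()
    print(n,len(o),round(float(np.arctan2(d[1],d[0])%np.pi),4));return d
ra=edge(580,1100,85,118,0,1,.03,'rail')
st=edge(172,197,450,800,1,1,.03,'stop')
mn=edge(290,520,470,520,0,0,.057,'near')
mr=edge(600,665,230,380,1,0,.057,'right')
dist=lambda a,b:abs(np.array([-a[1],a[0]])@(b[2:]-a[2:]))*1e3
print(dist(ra,mn),dist(st,mr))
E
```

```text
rail 104 1.8526
stop 70 0.258
near 46 1.8559
right 30 0.3026
67.57017 82.94873
```

```bash
python3 -c "
from bench import r
print(r.hand_in())"
```

```text
the job is handed in; nothing more can be done
None
```

The cream mould is pushed into the corner of the pouring square, flush against the back rail and end stop as far as the camera can tell, and the job was handed in at about 17.5 s with the robot clear.

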